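# Lock out the bench supply and fit the terminal cover

## Task

Make the bench supply safe before you close it: turn the red isolator handle clockwise fully to off, and only then swing its lockout hasp fully out to the front. After that take the orange drilled cover from its stand and lower it, without dropping it, onto all four standoffs of the terminal base until it lies flush; the side walls there leave no room for fingers, so change your grip on the way. Leave the glassware and other things standing where they are.

Things in the scene. Friction and masses are not known exactly. Their poses are not given: they have to be found in the camera images.
- isolator: Fixed grey isolator box, 130 x 130 mm, 62 mm high; origin under its centre on the worktop. Its -x side (the hasp side) faces roughly towards the robot, z up. It carries the handle and the hasp on its top.
- handle_grip (a point): Centre of the red handle bar on top of the isolator, on its vertical turning axis, 18 mm in box x from the box's centre. Bar 84 mm along this point's x, 18 mm along y, 26 mm high, this point half-way up; below it a black hub 52 mm wide, 14 mm high, then the box top, 27 mm below this point. The point turns with the handle.
- handle (a joint): Handle angle in rad: 0 = on (bar along the box's x), 1.571 = off, at a hard stop (bar along the box's y). Grows clockwise seen from above. Stays where left; about 0.25 N m to turn.
- hasp_tab (a point): Centre of the red upright tab at the free end of the steel lockout hasp: 10 mm thick along this point's x, 24 mm along y (along the hasp arm), 32 mm high, point 18 mm below the tab's top and 16 mm above the flat arm (20 mm wide, 5 mm thick). Its +y points back to the hinge. Turns with the hasp.
- hasp_hinge (a point): Vertical hinge axis of the hasp, at the tab's height; at (-50, +40) mm in the box's x, y. The tab swings about it at 68 mm radius.
- hasp (a joint): Hasp angle in rad: 0 = folded along the box's front edge (arm along box -y), 1.571 = swung fully out at a hard stop, arm pointing along box -x beyond the front edge. Grows clockwise from above, moves in the horizontal plane; stays where left; about 0.08 N m.
- cover_center (a point): Centre (half-way up) of the loose orange H-shaped cover, about 0.16 kg: 110 mm along x, 68 mm along y, 16 mm thick. A notch 38 mm wide (y), 22 mm deep in the middle of each x end leaves 66 mm between the notch floors. Four 10 mm through holes at (+-23, +-23) mm. Same after a half turn. Grip it across y (68 mm) at the middle, or across x (66 mm) in the notches.
- cover_stand: Fixed aluminium stand where the cover lies flat at the start, its underside 30 mm above the worktop; origin on the worktop under the centre, x along the cover's x. Two blue uprights fill the cover's notches (3 mm clear all round) and end 14 mm above the cover's top, so here it can be gripped only across its y; the cover lifts straight up, clear of the uprights once 16 mm higher.
- cover_seat (a point): Where the cover's centre must finish in the terminal base, 53 mm above the worktop, x along the cover's x (either way round). Four brass standoffs at (+-23, +-23) mm carry the cover's underside at 45 mm; their steel pins, 6.4 mm wide and tapered over the last 7 mm, reach up to 69 mm.
- mat: Thin fixed black rubber mat, 170 x 130 mm along its x and y, 2 mm thick, always clear: a free place for laying the cover down to take it another way. Origin under its centre on the worktop.
- flask_a_center (a point): Bystander, to be left alone: conical glass flask, blue cap and pale contents, 69 mm wide, 123 mm high; point at its middle.
- flask_b_center (a point): Bystander, to be left alone: conical glass flask with lighter blue cap, 69 mm wide, 123 mm high; point at its middle.
- vial_white_center (a point): Bystander, to be left alone: sample vial, white cap, 28 mm wide, 62 mm high; point at its middle.
- vial_black_center (a point): Bystander, to be left alone: sample vial, black cap, 28 mm wide, 62 mm high; point at its middle.
- beaker_1_center (a point): Bystander, to be left alone: clear beaker, 53 mm wide, 66 mm high; point at its middle.
- tips_center (a point): Bystander, to be left alone: white and blue tip box, 100 x 66 x 57 mm; point at its middle.
- tape_center (a point): Bystander, to be left alone: tan tape roll lying flat, 104 mm wide, 25 mm high; point at its middle.
- pen_center (a point): Bystander, to be left alone: red-capped marker pen, 130 mm long, lying; point at its middle.
- terminal_base: Fixed terminal base, 130 x 100 mm along x and y, origin on the worktop under the seat. Black side walls along x, 118 mm long, inner faces at y = +-40 mm, top 75 mm above the worktop: no room for fingers beside the cover's y sides; its x ends are open.
There are look-alikes about, which are no part of the job. What is shaped like the isolator but pink is not meant.

How it is judged:
On the way, in this order (a step that is already met when the one before it is completed fails the run):
1. the handle is at off while the hasp is still folded in (value of joint handle above 1.45 rad and value of joint hasp below 0.5 rad), for 0.2 s.
2. the hasp is swung out, the handle still at off, the cover not yet on the base (value of joint handle above 1.45 rad and value of joint hasp above 1.3 rad and horizontal distance between cover_center and cover_seat above 0.05 m), for 0.2 s.
3. the cover sits flush on all four standoffs (horizontal distance between cover_center and cover_seat below 0.004 m and z of cover_center in the frame of cover_seat between -0.003 and 0.003 m and angle between the x axis of cover_center and the x axis of cover_seat, either way round below 0.08 rad and angle between cover_center's own z axis and vertical below 0.05 rad), for 0.2 s.
At the end, for the whole second after the job is handed in: The handle is at off (beyond 1.45 rad), the hasp out (beyond 1.3 rad), and the cover lies at rest flush on the four standoffs: centre within 4 mm sideways and 3 mm in height of its seat, turned less than 0.08 rad from it, tilted less than 0.05 rad (all of step 3 and value of joint handle above 1.45 rad and value of joint hasp above 1.3 rad and linear speed of cover below 0.02 m/s); the robot touches nothing.
It fails at once if the hasp is swung out before the handle is at off (value of joint hasp above 0.5 rad and value of joint handle below 1.4 rad).
It fails at once if the cover is dropped onto the terminal base (horizontal distance between cover_center and cover_seat below 0.05 m and z of cover_center in the frame of cover_seat below 0.04 m and linear speed of cover above 0.4 m/s).
It fails at once if a bystander is shifted by more than 3 cm or knocked over (distance of any of flask_a_center, flask_b_center, vial_white_center, vial_black_center, beaker_1_center, tips_center, tape_center, pen_center from where it was at the start of the episode above 0.03 m).
It also fails if it takes over 72 s, if anything falls off the work surface, if the arm or the gripper's body presses on something with over 40 N, if the wrist force passes 120 N, or if a joint passes its speed limit or range.

## Robot

A 7-joint arm with a two-finger parallel gripper is mounted at the origin on the work surface; the furniture and walls round the work are solid. World frame = base frame: x ahead of the robot, y to its left, z up, the work surface at z = 0. Lengths are in m, angles in rad, forces in N, time in s.
With the tool pointing down it reaches from about 0.4 to 0.85 m from the base axis. Payload 10.4 kg.
Tool frame: the origin (TCP) lies midway between the tips of the shut fingers; the grasp point (between the pads) lies 19 mm behind it (robot.grip_point_offset is the distance from the TCP to the grasp point, in m); z points along the fingers, y is the line along which they close (so a half turn about z gives the same grasp; the last joint's range is limited). The gripper opens to 87 mm and grips with 3 to 60 N. Pads are 19 mm wide; open, the fingers measure 117 mm over their backs; the gripper's body (75 mm by 190 mm) begins 51 mm behind the grasp point.
Start: joints at [-1.202, 0.332, -0.065, 1.46, 0.022, 1.35, -0.088], TCP at [0.239, 0.578, 0.223] pointing down, gripper open.
Joint ranges: [-2.6, 2.6], [-0.5, 2.12], [-1.47, 1.34], [0.16, 2.42], [-1.27, 4.41], [0.06, 2.06], [-2.6, 2.6]. Speed limits (rad/s): [2.22, 2.22, 2.79, 2.79, 3.14, 3.14, 3.14].

## Interface

Orientations are given as [roll, pitch, yaw] about the fixed x, y, z axes, in that order (R = Rz(yaw) Ry(pitch) Rx(roll)).
In Python, from station import robot gives the robot as it stands. The module is installed in compiled form; this text tells all that it offers.
- The arm moves only by the shell command python3 -m pendant 'ROWS'. ROWS is JSON, a list of rows, each an object of numbers: "tx", "ty", "tz": the shift along the world's x, y, z in units of 50 cm (1.0 is 50 cm); "spin": the turn about the world's z in units of 120 degrees (1.0 is 120 degrees); "claw": the opening, from -1 (shut) to 1 (fully open), so that 0 is half open. In form: [{"tx": .., "ty": .., "tz": .., "spin": .., "claw": ..}, ...]. A call has 1 to 10 rows; each row is the pose to reach, as a shift and turn from the pose commanded when the call began; what a row does not reach only later rows make up. A row lasts 1/8 s, in which the tool goes at most 62.5 mm and 10.7 degrees, less where a joint would pass 70% of its speed; a pose out of reach is approached as far as the arm can. A call with a number of a shift or a turn outside -1 to 1 is refused whole. A call with a gripper value outside its range is refused whole. The fingers move at their own pace and stop on an object; the grip force is fixed at half the most. Time passes only in rows, so rows that repeat a pose let the fingers close. It gives the time, the measured TCP pose, the force, the opening and the grip force at its end, in the units of the state.
- robot.sense(): the state, without advancing time (a new reading comes with each control period).
- robot.grab_frame(name): name is "side" or "top"; returns a dict with "color" (420x560x3 uint8, red, green, blue), "z_map" (420x560 float32, m along the optical axis (not along the pixel's ray), 0 where there is no reading), "fx", "fy", "cx", "cy" (pixels), "xyz" and "orientation" of the camera in the world. Camera axes: x right, y down, z forward; pixel columns grow to the right and rows downward; lengths in m; the calibration is good to about 2 mm. A picture is of the moment at which its call begins.
- robot.job_done(): hands the job in; it is judged then, once.
The state is a dict: "time_s": time; "joint_pos": joint angles; "qd": joint speeds; "effort": joint torques, N m; "ee_pos": TCP position; "tcp_rot": TCP orientation; "force": force on the tool from outside, world axes, zero at the start; "moment": the same for the moment, N m; "width": finger opening in m; "finger_force": force on a finger pad.
Only numpy, scipy, OpenCV 4.12 (cv2) and the standard library are available. Lean on these libraries where they do the work, as an engineer would, in place of code of your own. Each camera call takes 0.05 s, during which the arm holds its last target. There are 200 camera calls.

## Working session

There is one attempt and no reset: what is moved stays moved. The work goes in short steps, Python scripts to look and compute and a shell command to move; the robot and the scene stay as the last step left them, time stands still between calls to the robot, and variables do not carry over. Pictures are saved under pics/ and viewed, at most 10 in all, crops included, and the job is handed in when it is done.

```bash
mkdir -p pics
cat > h.py <<'E'
import numpy as np, cv2
from scipy.spatial.transform import Rotation as R
from station import robot
def grab(n):
    f=robot.grab_frame(n); np.savez(''+n+'.npz',**f); return f
def load(n): return dict(np.load(''+n+'.npz'))
def pts(f):
    o=np.array(f['orientation']); M=R.from_euler('xyz',o).as_matrix() if o.size==3 else (o.reshape(3,3) if o.size==9 else R.from_quat(o).as_matrix())
    v,u=np.mgrid[0:420,0:560]; z=f['z_map']
    c=np.stack([(u-f['cx'])/f['fx']*z,(v-f['cy'])/f['fy']*z,z],-1)
    return c@M.T+f['xyz']
E
python3 - <<'E'
from h import *
for n in('top','side'):
    f=grab(n); print(n,f['xyz'],f['orientation'],f['fx'],f['cx'],f['cy'])
    cv2.imwrite(f'pics/{n}0.png',cv2.resize(f['color'][...,::-1],(784,588)))
print(robot.sense())
E
```

```text
top [0.03859605 0.02333665 1.65472109] [-2.91124769  0.00600069 -1.67126774] 517.6418699833507 276.80422804846023 202.28623621724734
side [1.17354955 1.13496409 1.03098233] [-2.18098263 -0.00656399  2.54829226] 534.2287062046698 274.0248421453068 209.76416597894138
{'time_s': 0.1, 'joint_pos': array([-1.20162683,  0.33279332, -0.06470412,  1.4608472 ,  0.02156543,
        1.34989519, -0.0884967 ]), 'qd': array([-3.90474171e-04, -1.42131838e-03,  1.35539830e-05, -2.48649342e-03,
        5.81128533e-04,  2.16421787e-03, -7.48460036e-04]), 'effort': array([ 1.59996518e-03, -6.24533772e+01,  2.50998361e-02, -3.90721893e+01,
       -6.13227580e-02,  3.64437012e-02,  1.84545047e-05]), 'ee_pos': array([0.23849948, 0.57733509, 0.22184792]), 'tcp_rot': array([-3.14034325e+00,  2.12720430e-05,  2.74984177e+00]), 'force': array([0.23274617, 0.55321215, 0.33112584]), 'moment': array([ 0.08084616,  0.04089244, -0.04057961]), 'finger_force': 0.0, 'width': 0.08712125853999882}
```

View pics/top0.png

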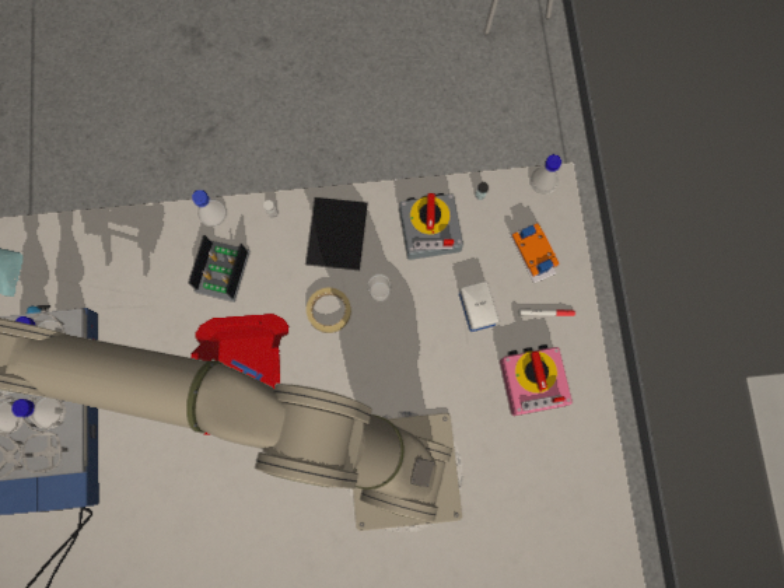

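View pics/side0.png

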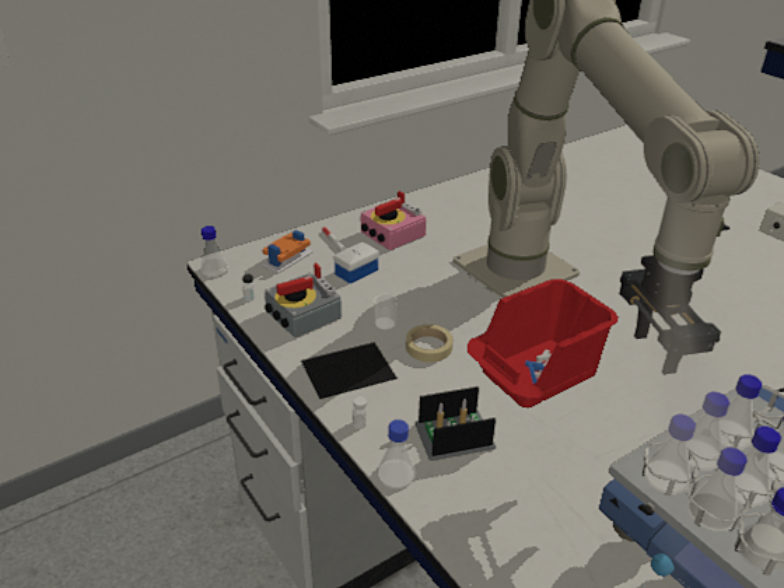

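Top view (784-wide): grey isolator at (430,222) and a pink look-alike at (537,378). The grey one fits, since pink is excluded. Other things: orange cover on its stand (535,248), base (219,268), mat (337,233), flasks (208,208) and (546,175), vials (270,207) and (482,190), tips (479,305), pen (547,312), beaker (380,287), tape (328,310). I'll measure these and enlarge the isolator and cover.

```bash
cat > m.py <<'E'
from h import *
f=load('top'); P=pts(f); hsv=cv2.cvtColor(f['color'],cv2.COLOR_RGB2HSV); H,S,V=[hsv[...,i].astype(int) for i in range(3)]
def roi(x0,y0,x1,y1):
    m=np.zeros((420,560),bool); m[int(y0/1.4):int(y1/1.4),int(x0/1.4):int(x1/1.4)]=1; return m
def rect(n,m,zr):
    m=m&(P[...,2]>zr[0])&(P[...,2]<zr[1]); q=P[m]
    if len(q)<5: print(n,len(q)); return
    r=cv2.minAreaRect((q[:,:2]*1000).astype(np.float32)); print(n,len(q),np.round(r[0],1),np.round(r[1],1),round(r[2],1),'z',np.round(np.percentile(q[:,2],[5,50,95]),3))
red=((H<8)|(H>172))&(S>150)&(V>80)
rI=roi(395,185,470,262)
rect('box',rI,(.052,.068)); rect('boxall',rI,(.02,.2))
rect('handle',rI&red&roi(0,0,784,235),(.08,.13)); rect('tab',rI&red&roi(0,235,784,600),(.03,.13))
rC=roi(505,215,562,285)
rect('cover',rC&(H>6)&(H<22)&(S>150),(.02,.07)); rect('uprights',rC&(H>100)&(H<125)&(S>100),(.03,.09))
rect('mat',roi(295,190,375,275)&(V<50),(-.02,.02))
rB=roi(180,225,255,310)
rect('walls',rB&(V<80),(.06,.09)); rect('base',rB,(.004,.09))
a=f['color'][120:205,280:400][...,::-1]; cv2.imwrite('pics/c1.png',cv2.resize(a,(720,510),interpolation=cv2.INTER_CUBIC))
E
python3 m.py
```

```text
box 1027 [ 542.3 -116.6] [134.5 129.3] 4.0 z [0.055 0.062 0.067]
boxall 1698 [ 547.5 -116.5] [147.  130.4] 3.2 z [0.04  0.064 0.102]
handle 115 [ 560.3 -115.9] [15.8 84.1] 80.9 z [0.096 0.102 0.108]
tab 34 [ 486.1 -148.3] [19.7 12.3] 83.8 z [0.078 0.1   0.106]
cover 513 [ 461.5 -351.9] [109.  71.] 17.1 z [0.039 0.047 0.053]
uprights 113 [ 460.5 -349.6] [105.1  29.7] 17.6 z [0.045 0.059 0.066]
mat 1798 [561.1 102.7] [126.4 171.3] 78.0 z [-0.003  0.003  0.01 ]
walls 239 [493.5 378.7] [ 96.1 117. ] 70.6 z [0.061 0.073 0.081]
base 1831 [508.4 392.1] [179.7 209.1] 85.8 z [0.005 0.015 0.076]
```

View pics/c1.png

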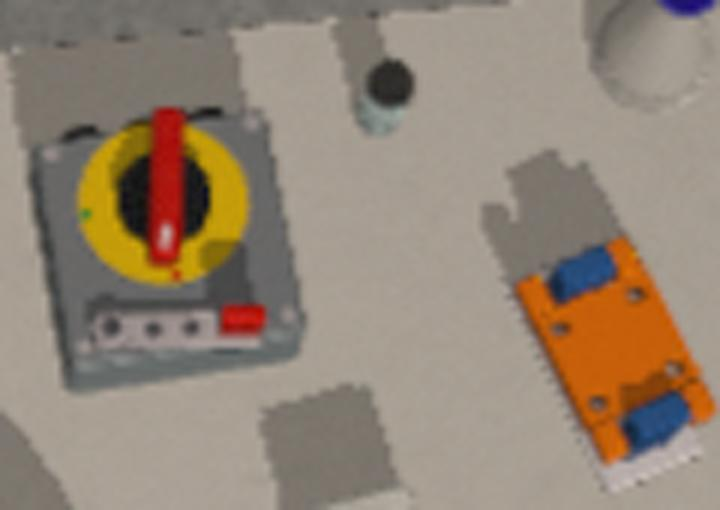

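Confirmed in the crop: grey box with red handle at (165,190), tab at (243,318), and the orange cover between two blue uprights. The box yaw and pins need finer estimates while I set out.

```bash
python3 -m pendant '[{"tx":0.05,"ty":-0.11},{"tx":0.15,"ty":-0.32,"spin":0.05},{"tx":0.2,"ty":-0.44,"spin":0.11},{"tx":0.25,"ty":-0.55,"spin":0.11},{"tx":0.32,"ty":-0.69,"spin":0.11},{"tx":0.32,"ty":-0.69,"spin":0.11},{"tx":0.32,"ty":-0.69,"spin":0.11}]'
cat >> m.py <<'E'
print('---')
o=R.from_euler('xyz',f['orientation']).as_matrix()
def cast(uv,z):
    uv=np.atleast_2d(uv); d=np.c_[(uv[:,0]-f['cx'])/f['fx'],(uv[:,1]-f['cy'])/f['fy'],np.ones(len(uv))]@o.T
    return (f['xyz']+d*((z-f['xyz'][2])/d[:,2])[:,None])[:,:2]
def cm(n,m,z):
    v,u=np.nonzero(m); q=cast(np.c_[u,v],z)*1000; r=cv2.minAreaRect(q.astype(np.float32)); print(n,len(q),np.round(r[0],1),np.round(r[1],1),round(r[2],1))
from scipy.ndimage import label
# box: rear/front row-of-points at box top; edges by height
q=P[rI&(P[...,2]>.045)]; c=np.array([542,-117.])/1000
d=(q[:,:2]-c); 
best=[]
for a in np.radians(np.arange(-12,13,1)):
    xr=d[:,0]*np.cos(a)+d[:,1]*np.sin(a); yr=-d[:,0]*np.sin(a)+d[:,1]*np.cos(a)
    best.append((np.ptp(np.percentile(xr,[1,99]))*np.ptp(np.percentile(yr,[.5,99.5])),np.degrees(a)))
print('boxyaw',min(best))
st=rI&(S<40)&(V>120)&roi(0,232,784,252); cm('hasp arm',st,.066)
cm('tabtop',rI&red&roi(0,235,784,600),.1)
cm('handletop',rI&red&roi(0,0,784,235),.102)
cm('yellow',rI&(H>20)&(H<32)&(S>150),.063)
cm('covertop',rC&(H>6)&(H<22)&(S>150),.046)
b=f['color'][160:222,128:182][...,::-1]; cv2.imwrite('pics/c2.png',cv2.resize(b,(522,600),interpolation=cv2.INTER_CUBIC))
E
python3 m.py | sed -n '/---/,$p'
```

```text
---
boxyaw (np.float64(0.01957976911494941), np.float64(-8.0))
hasp arm 307 [ 499.  -113.9] [166.6  46.6] 84.1
tabtop 34 [ 482.1 -147.7] [19. 13.] 84.1
handletop 128 [ 559.1 -117. ] [15.8 83.1] 83.4
yellow 353 [ 563.9 -116.3] [87.3 88.3] 83.2
covertop 529 [ 462.  -351.5] [108.   69.5] 19.3schema error: expected keys tx, ty, tz, spin, claw
```

View pics/c2.png

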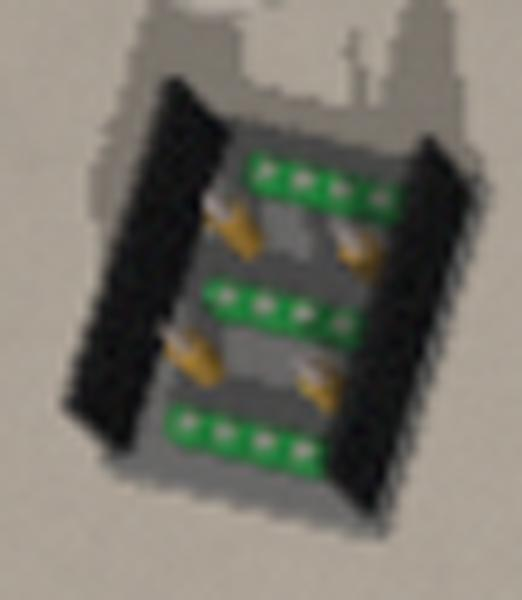

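The base crop shows the four pins (tips near (210,205), (345,230), (170,330), (308,365)) between the black walls. I'll work out the box yaw from its screw corners and cast the pin tips onto their plane.

```bash
cat > k.py <<'E'
import m
from m import *
print('=====')
def c1(p,z): p=np.atleast_2d(p).astype(float); return np.round(cast(np.c_[280-.42+p[:,0]/6,120-.42+p[:,1]/6],z)*1000,1)
q=c1([(52,152),(250,120),(290,315),(85,345)],.062); print('corners',q.tolist(),'mean',q.mean(0))
print('edge yaw', [round(float(np.degrees(np.arctan2(*(a-b)[::-1]))),1) for a,b in((q[0],q[3]),(q[1],q[2]))],[round(float(np.degrees(np.arctan2(*(a-b)[::-1]))-90),1) for a,b in((q[0],q[1]),(q[3],q[2]))])
print('hub',c1((165,197),.076),'hinge',c1((112,326),.068),'tab',c1((243,318),.1))
def c2(p,z): p=np.atleast_2d(p).astype(float); s=522/54; return np.round(cast(np.c_[128-.45+p[:,0]/s,160-.45+p[:,1]/s],z)*1000,1)
t=c2([(210,203),(343,228),(167,328),(306,363)],.068); print('pins',t.tolist(),t.mean(0))
print([round(float(np.degrees(np.arctan2(*(a-b)[::-1]))),1) for a,b in((t[0],t[2]),(t[1],t[3]))])
f2=load('side');
E
python3 k.py | sed -n '/=====/,$p'
python3 -m pendant '[{"tx":0.05,"ty":-0.11,"tz":0,"spin":0,"claw":1},{"tx":0.15,"ty":-0.32,"tz":0,"spin":0.05,"claw":1},{"tx":0.2,"ty":-0.44,"tz":0,"spin":0.1,"claw":1},{"tx":0.25,"ty":-0.55,"tz":0,"spin":0.13,"claw":1},{"tx":0.32,"ty":-0.69,"tz":0,"spin":0.13,"claw":1},{"tx":0.32,"ty":-0.69,"tz":0,"spin":0.13,"claw":1},{"tx":0.32,"ty":-0.69,"tz":0,"spin":0.13,"claw":1}]'
```

```text
=====
corners [[597.6, -60.7], [604.8, -169.4], [493.4, -177.4], [488.0, -66.8]] mean [ 545.95  -118.575]
edge yaw [3.2, 4.1] [3.8, 2.8]
hub [[ 561.3 -117.3]] hinge [[495.3 -81.9]] tab [[ 483.4 -148.1]]
pins [[521.8, 392.4], [508.8, 349.2], [480.8, 408.3], [464.3, 363.5]] [493.925 378.35 ]
[-21.2, -17.8]
time_s: 0.98
ee_pos: [0.4003, 0.2285, 0.2226]
tcp_rot: [-3.141, 0.0, 3.015]
force: [0.8, 0.8, -0.1]
width: 0.0871
finger_force: 0.0
```

Box yaw is about +3.5°, the handle sits about 11° in and the hasp about 12° in. Next: move above the handle, descend, grip.

```bash
python3 -m pendant '[{"tx":0.05,"ty":-0.11,"tz":0,"spin":0,"claw":1},{"tx":0.1,"ty":-0.22,"tz":0,"spin":0,"claw":1},{"tx":0.15,"ty":-0.33,"tz":0,"spin":0,"claw":1},{"tx":0.2,"ty":-0.44,"tz":0,"spin":0,"claw":1},{"tx":0.25,"ty":-0.55,"tz":0,"spin":0,"claw":1},{"tx":0.32,"ty":-0.69,"tz":0,"spin":0,"claw":1},{"tx":0.32,"ty":-0.69,"tz":-0.08,"spin":0,"claw":0.4},{"tx":0.32,"ty":-0.69,"tz":-0.16,"spin":0,"claw":0.2},{"tx":0.32,"ty":-0.69,"tz":-0.2,"spin":0,"claw":0.2}]'
python3 - <<'E'
from h import *
f=grab('side'); cv2.imwrite('pics/s1.png',cv2.resize(f['color'][150:270,150:310][...,::-1],(800,600),interpolation=cv2.INTER_CUBIC))
E
```

```text
time_s: 2.1
ee_pos: [0.5577, -0.1114, 0.1198]
tcp_rot: [-3.141, -0.004, 3.023]
force: [0.4, 0.2, 1.3]
width: 0.0649
finger_force: 0.0
```

View pics/s1.png

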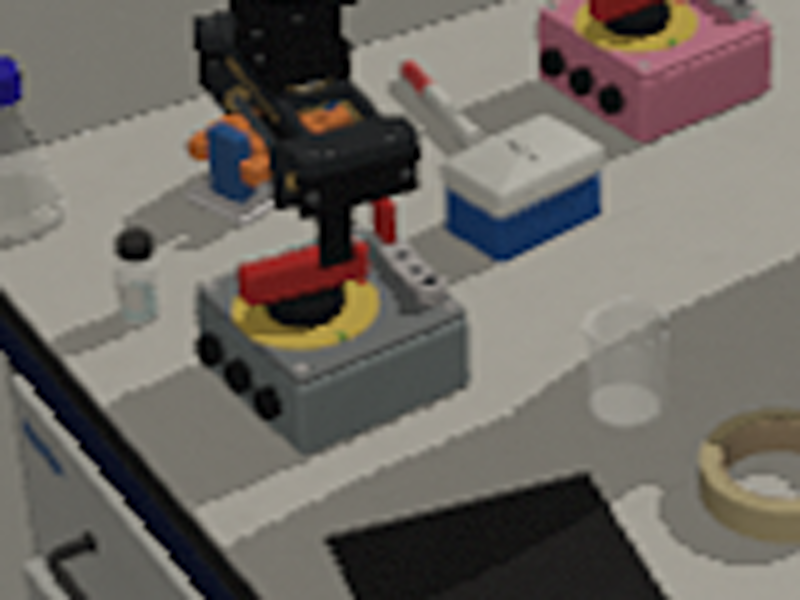

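The open fingers (near one at (335,240)) straddle the red bar above the hub. Lowering and gripping.

```bash
python3 -m pendant '[{"tx":0,"ty":0,"tz":-0.04,"spin":0,"claw":0.2},{"tx":0,"ty":0,"tz":-0.08,"spin":0,"claw":0.2},{"tx":0,"ty":0,"tz":-0.08,"spin":0,"claw":0.2},{"tx":0,"ty":0,"tz":-0.08,"spin":0,"claw":-1},{"tx":0,"ty":0,"tz":-0.08,"spin":0,"claw":-1},{"tx":0,"ty":0,"tz":-0.08,"spin":0,"claw":-1},{"tx":0,"ty":0,"tz":-0.08,"spin":0,"claw":-1}]'
```

```text
time_s: 3.02
ee_pos: [0.5585, -0.1165, 0.0832]
tcp_rot: [-3.137, 0.002, 3.019]
force: [0.5, -21.0, -1.7]
width: 0.0201
finger_force: 10.3
```

```bash
python3 -m pendant '[{"tx":0,"ty":-0.005,"tz":0,"spin":0,"claw":-1},{"tx":0,"ty":-0.005,"tz":0,"spin":-0.08,"claw":-1},{"tx":0,"ty":-0.005,"tz":0,"spin":-0.16,"claw":-1},{"tx":0,"ty":-0.004,"tz":0,"spin":-0.24,"claw":-1},{"tx":0,"ty":-0.002,"tz":0,"spin":-0.32,"claw":-1},{"tx":0,"ty":-0.002,"tz":0,"spin":-0.4,"claw":-1},{"tx":0,"ty":-0.002,"tz":0,"spin":-0.48,"claw":-1},{"tx":0,"ty":-0.002,"tz":0,"spin":-0.56,"claw":-1},{"tx":0,"ty":-0.002,"tz":0,"spin":-0.56,"claw":-1}]'; python3 -c "
from h import *;s=robot.sense();print(s['moment'],s['joint_pos'])"
```

```text
time_s: 4.15
ee_pos: [0.5617, -0.1137, 0.0833]
tcp_rot: [3.136, 0.004, 1.847]
force: [15.5, -3.7, -11.5]
width: 0.0178
finger_force: 30.0
[-0.80259633 -3.12632116 -0.15675751] [-0.50399025  0.41227854  0.76392014  1.80125308 -0.32420711  1.05062843
  0.65644019]
```

```bash
python3 -m pendant '[{"tx":0.003,"ty":0,"tz":0.003,"spin":-0.05,"claw":-1},{"tx":0.003,"ty":0,"tz":0.003,"spin":-0.1,"claw":-1},{"tx":0.003,"ty":0,"tz":0.003,"spin":-0.13,"claw":-1},{"tx":0.003,"ty":0,"tz":0.003,"spin":-0.13,"claw":-1}]'; python3 -c "
from h import *;s=robot.sense();print(s['moment'],s['joint_pos'])"
```

```text
time_s: 4.65
ee_pos: [0.5627, -0.1131, 0.0835]
tcp_rot: [3.137, 0.002, 1.578]
force: [18.3, -4.7, -24.8]
width: 0.0181
finger_force: 30.4
[-0.87507558 -3.90135277  0.60944769] [-0.54491888  0.43237338  0.81915004  1.79934627 -0.35720011  1.05946832
  0.41215476]
```

```bash
python3 -m pendant '[{"tx":0,"ty":0,"tz":0,"spin":0,"claw":-0.2},{"tx":0,"ty":0,"tz":0,"spin":0,"claw":-0.2},{"tx":0,"ty":0,"tz":0.05,"spin":0,"claw":-0.2},{"tx":0,"ty":0,"tz":0.17,"spin":0,"claw":-0.2},{"tx":0,"ty":0.12,"tz":0.29,"spin":0,"claw":-0.2},{"tx":0,"ty":0.24,"tz":0.29,"spin":0,"claw":-0.2},{"tx":0,"ty":0.32,"tz":0.29,"spin":0,"claw":-0.2}]'
python3 - <<'E'
from h import *
f=grab('top'); f2=grab('side')
a=f['color'][120:205,270:390][...,::-1]; b=f2['color'][170:250,170:283][...,::-1]
cv2.imwrite('pics/c3.png',np.hstack([cv2.resize(a,(400,283)),cv2.resize(b,(400,283))]))
E
```

```text
time_s: 5.52
ee_pos: [0.5603, 0.0487, 0.2306]
tcp_rot: [3.14, -0.002, 1.577]
force: [0.9, -0.9, 0.3]
width: 0.0347
finger_force: 0.0
```

View pics/c3.png

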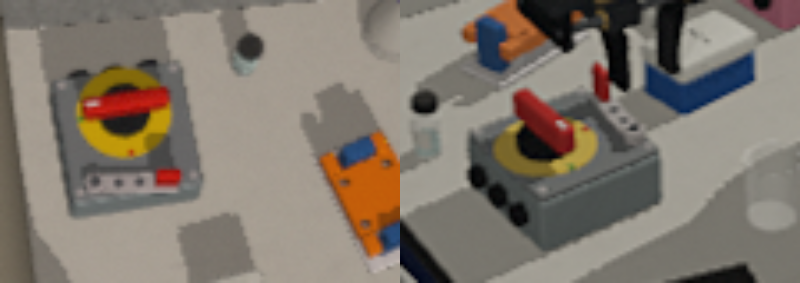

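The handle now lies across the box (left half, (125,102)). The hasp is still folded, with its tab at (168,178). Measuring both.

```bash
python3 m.py | grep -E "handle|tab|cover"
```

```text
handle 153 [ 562.6 -116.6] [22.3 81.1] 5.9 z [0.089 0.101 0.108]
tab 33 [ 484.1 -148.4] [20.1  9. ] 77.4 z [0.079 0.098 0.104]
cover 513 [ 462.3 -350.9] [108.7  69.7] 17.7 z [0.04  0.046 0.053]
tabtop 34 [ 482.1 -147.7] [19. 13.] 84.1
handletop 157 [ 558.6 -117.1] [22.8 80.7] 4.0
covertop 530 [ 462.  -351.5] [108.   69.5] 19.3
```

```bash
python3 -m pendant '[{"tx":-0.05,"ty":-0.1,"tz":0,"spin":0,"claw":-0.1},{"tx":-0.1,"ty":-0.2,"tz":0,"spin":-0.05,"claw":-0.1},{"tx":-0.13,"ty":-0.3,"tz":0,"spin":-0.05,"claw":-0.1},{"tx":-0.154,"ty":-0.39,"tz":0,"spin":-0.05,"claw":-0.1},{"tx":-0.154,"ty":-0.39,"tz":-0.1,"spin":-0.05,"claw":-0.1},{"tx":-0.154,"ty":-0.39,"tz":-0.2,"spin":-0.05,"claw":-0.1},{"tx":-0.154,"ty":-0.39,"tz":-0.28,"spin":-0.05,"claw":-0.1},{"tx":-0.154,"ty":-0.39,"tz":-0.306,"spin":-0.05,"claw":-0.1},{"tx":-0.154,"ty":-0.39,"tz":-0.306,"spin":-0.05,"claw":-0.1}]'
```

```text
time_s: 6.75
ee_pos: [0.483, -0.1488, 0.0764]
tcp_rot: [-3.141, 0.0, 1.472]
force: [1.3, -0.6, 0.0]
width: 0.0388
finger_force: 0.0
```

```bash
python3 -m pendant '[{"tx":0,"ty":0,"tz":0,"spin":0,"claw":-1},{"tx":0,"ty":0,"tz":0,"spin":0,"claw":-1},{"tx":0,"ty":0,"tz":0,"spin":0,"claw":-1}]'
python3 - <<'E'
import numpy as np
h=np.array([490.2,-81]); t0=9.2;
p=lambda a:h+67.7*np.array([-np.sin(np.radians(a-3.5)),-np.cos(np.radians(a-3.5))])
for i in range(1,10):
    d=i*9; print(i,np.round((p(t0+d)-p(t0))/500,3),round(-d/120,3))
E
```

```text
time_s: 7.12
ee_pos: [0.4836, -0.1482, 0.0767]
tcp_rot: [3.14, -0.0, 1.473]
force: [0.8, 0.1, 1.6]
width: 0.0173
finger_force: 0.6
1 [-0.021  0.004] -0.075
2 [-0.041  0.011] -0.15
3 [-0.06   0.021] -0.225
4 [-0.077  0.034] -0.3
5 [-0.091  0.049] -0.375
6 [-0.103  0.066] -0.45
7 [-0.113  0.086] -0.525
8 [-0.119  0.106] -0.6
9 [-0.122  0.127] -0.675
```

```bash
python3 -m pendant '[{"tx":0,"ty":0,"tz":0,"spin":0,"claw":-1},{"tx":0,"ty":0,"tz":0,"spin":0,"claw":-1},{"tx":-0.021,"ty":0.004,"tz":0,"spin":-0.075,"claw":-1},{"tx":-0.041,"ty":0.011,"tz":0,"spin":-0.15,"claw":-1},{"tx":-0.06,"ty":0.021,"tz":0,"spin":-0.225,"claw":-1},{"tx":-0.077,"ty":0.034,"tz":0,"spin":-0.3,"claw":-1},{"tx":-0.077,"ty":0.034,"tz":0,"spin":-0.3,"claw":-1}]'
```

```text
time_s: 8.0
ee_pos: [0.4465, -0.1302, 0.0767]
tcp_rot: [3.139, -0.003, 0.843]
force: [9.0, 1.6, -3.6]
width: 0.0099
finger_force: 30.0
```

```bash
python3 -m pendant '[{"tx":-0.014,"ty":0.015,"tz":0,"spin":-0.075,"claw":-1},{"tx":-0.026,"ty":0.032,"tz":0,"spin":-0.15,"claw":-1},{"tx":-0.036,"ty":0.052,"tz":0,"spin":-0.225,"claw":-1},{"tx":-0.042,"ty":0.072,"tz":0,"spin":-0.3,"claw":-1},{"tx":-0.045,"ty":0.094,"tz":0,"spin":-0.375,"claw":-1},{"tx":-0.045,"ty":0.097,"tz":0,"spin":-0.375,"claw":-1},{"tx":-0.045,"ty":0.097,"tz":0,"spin":-0.375,"claw":-1}]'
```

```text
time_s: 8.88
ee_pos: [0.4262, -0.0863, 0.0772]
tcp_rot: [3.136, -0.01, 0.057]
force: [23.6, -17.5, -22.5]
width: 0.01
finger_force: 30.0
```

```bash
python3 -m pendant '[{"tx":0,"ty":0,"tz":0,"spin":0,"claw":-0.3},{"tx":0,"ty":0,"tz":0,"spin":0,"claw":-0.3},{"tx":0,"ty":0,"tz":0.06,"spin":0,"claw":-0.3},{"tx":0,"ty":0,"tz":0.18,"spin":0,"claw":1},{"tx":0.02,"ty":-0.1,"tz":0.22,"spin":0.06,"claw":1},{"tx":0.04,"ty":-0.22,"tz":0.22,"spin":0.125,"claw":1},{"tx":0.06,"ty":-0.34,"tz":0.2,"spin":0.125,"claw":1},{"tx":0.079,"ty":-0.45,"tz":0.15,"spin":0.125,"claw":1},{"tx":0.079,"ty":-0.538,"tz":0.1,"spin":0.125,"claw":1},{"tx":0.079,"ty":-0.538,"tz":0.1,"spin":0.125,"claw":1}]'
python3 - <<'E'
from h import *
f=grab('top'); f2=grab('side')
a=f['color'][120:205,270:390][...,::-1]; b=f2['color'][150:235,165:285][...,::-1]
cv2.imwrite('pics/c4.png',np.hstack([cv2.resize(a,(400,283)),cv2.resize(b,(400,283))]))
E
```

```text
time_s: 10.12
ee_pos: [0.391, -0.2908, 0.1733]
tcp_rot: [3.102, -0.028, 0.32]
force: [-0.6, 1.0, 0.3]
width: 0.0854
finger_force: 0.0
```

View pics/c4.png

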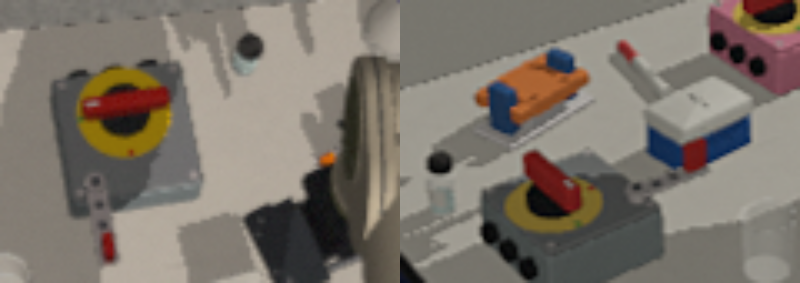

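Handle off and hasp out: arm along (97,215) with the tab beyond the front. The arm is still under way (joint-limited), so checking state.

```bash
python3 -m pendant '[{"tx":0,"ty":0,"tz":0,"spin":0,"claw":1},{"tx":0,"ty":0,"tz":0,"spin":0,"claw":1},{"tx":0,"ty":0,"tz":0,"spin":0,"claw":1}]'; python3 -c "
from h import *;s=robot.sense();print(s['joint_pos'],s['qd'])"
```

```text
time_s: 10.6
ee_pos: [0.3925, -0.2899, 0.174]
tcp_rot: [3.101, -0.028, 0.322]
force: [0.2, -0.0, 0.0]
width: 0.0871
finger_force: 0.0
[-1.04826621 -0.49880813  1.33842457  1.96585803  0.52470021  1.28904219
 -1.12509829] [ 0.00330033 -0.00180942  0.00114688  0.00112783 -0.00044355 -0.00046796
 -0.00010772]
```

The arm has run into its j2 and j3 limits, because the redundant elbow drifted. I'll fit a simple S-R-S kinematic model to the readings so I can plan an unwinding path.

```bash
cat > kin.py <<'E'
import numpy as np, itertools
from scipy.spatial.transform import Rotation as R
from scipy.optimize import least_squares
D=[([-1.20162683,.33279332,-.06470412,1.4608472,.02156543,1.34989519,-.0884967],[.2385,.5773,.2218],[-3.1403,0,2.7498]),
([-.50399,.412279,.76392,1.801253,-.324207,1.050628,.65644],[.5617,-.1137,.0833],[3.136,.004,1.847]),
([-.544919,.432373,.81915,1.799346,-.3572,1.059468,.412155],[.5627,-.1131,.0835],[3.137,.002,1.578]),
([-1.048266,-.498808,1.338425,1.965858,.5247,1.289042,-1.125098],[.3925,-.2899,.174],[3.101,-.028,.322])]
def fk(q,p,s):
    h,a,b,t,o1,o7=p; z=np.array([0,0,1.])
    M=R.from_euler('z',o1+s[0]*q[0])*R.from_euler('y',q[1]); x=h*z+M.apply(a*z)
    M=M*R.from_euler('z',s[1]*q[2])*R.from_euler('y',q[3]); x=x+M.apply(b*z)
    M=M*R.from_euler('z',s[2]*q[4])*R.from_euler('y',q[5]); x=x+M.apply(t*z)
    return x,M*R.from_euler('z',s[3]*q[6]+o7)
def err(x,M,X,E):
    return np.r_[x-X,.3*(M.inv()*R.from_euler('xyz',E)).as_rotvec()]
def fit():
    out=[]
    for s in itertools.product([1,-1],repeat=4):
        for o1,o7 in itertools.product([0,np.pi/2,np.pi,-np.pi/2],repeat=2):
            r=least_squares(lambda p:np.concatenate([err(*fk(q,p,s),X,E) for q,X,E in D]),[.317,.45,.5,.4,o1,o7]); out.append((r.cost,s,r.x))
    return min(out,key=lambda o:o[0])
if __name__=='__main__':
    c,s,p=fit(); print(c,s,p.round(4));
E
python3 kin.py
```

```text
0.00022162401049046412 (-1, -1, -1, -1) [ 0.7094  0.4398  0.4995  0.7913 -0.0633 -4.7756]
```

```bash
cat > sim.py <<'E'
from kin import *
s=(-1,-1,-1,-1); 
p=least_squares(lambda v:np.concatenate([err(*fk(q,np.r_[v[0],v[1:]],s),X,E) for q,X,E in D]),[.317,.44,.5,.41,-.06,-4.77],bounds=([.31,.4,.4,.3,-1,-6],[.33,.6,.6,.9,1,-4])).x
lo=np.array([-2.6,-.5,-1.47,.16,-1.27,.06,-2.6]);hi=np.array([2.6,2.12,1.34,2.42,4.41,2.06,2.6])
def track(q,wps,n=25,mid=0.):
    """min-norm differential IK through (xyz, yaw) waypoints; tool down"""
    q=np.array(q,float); x,M=fk(q,p,s); cur=np.r_[x,M.as_euler('xyz')[2]]; log=[]
    for w in wps:
        w=np.array(w,float); a=cur.copy()
        for k in range(1,n+1):
            g=a+(w-a)*k/n
            for _ in range(2):
                f=lambda v:err(*fk(v,p,s),g[:3],[np.pi,0,g[3]]); e=f(q); J=np.array([(f(q+1e-5*np.eye(7)[i])-e)/1e-5 for i in range(7)]).T
                Jp=np.linalg.pinv(J,rcond=1e-3); q=np.clip(q-Jp@e,lo,hi)
        cur=w; log.append(q.copy()); 
    return log
if __name__=='__main__':
    print('p',p.round(3),[np.linalg.norm(err(*fk(q,p,s),X,E)[:3]).round(4) for q,X,E in D])
    L=track(D[0][0],[[.4,.2285,.2226,3.015],[.56,-.1165,.2226,3.02],[.56,-.1165,.083,3.02],[.5617,-.1137,.0833,1.847],[.5627,-.1131,.0835,1.578],[.5603,.047,.23,1.578],[.4835,-.148,.23,1.472],[.4835,-.148,.077,1.472],[.4465,-.1302,.077,.843],[.4262,-.0863,.077,.057],[.4262,-.0863,.18,.057],[.45,-.2,.18,.32]])
    for l in L: print(l.round(2))
    for d in D: print(np.round(d[0],2))
E
python3 sim.py
```

```text
p [ 0.33   0.439  0.505  0.409 -0.064 -4.776] [np.float64(0.0127), np.float64(0.0087), np.float64(0.0097), np.float64(0.0191)]
[-0.82 -0.06  0.22  1.9   0.01  1.3   0.85]
[-0.38  0.23  0.6   1.64 -0.13  1.32  1.69]
[-0.35  0.36  0.57  1.79 -0.22  1.06  1.76]
[-0.51  0.42  0.78  1.78 -0.33  1.08  0.66]
[-0.55  0.43  0.83  1.78 -0.36  1.09  0.41]
[-0.88  0.23  0.84  1.65 -0.18  1.33 -0.  ]
[-0.72  0.07  0.99  1.79 -0.06  1.31  0.19]
[-0.61  0.3   0.94  1.96 -0.28  1.02  0.36]
[-0.81  0.21  1.1   2.06 -0.22  1.   -0.32]
[-1.11  0.12  1.29  2.13 -0.14  0.98 -1.26]
[-1.12 -0.24  1.14  2.02  0.23  1.23 -1.58]
[-0.88  0.16  1.31  1.89 -0.16  1.22 -0.76]
[-1.2   0.33 -0.06  1.46  0.02  1.35 -0.09]
[-0.5   0.41  0.76  1.8  -0.32  1.05  0.66]
[-0.54  0.43  0.82  1.8  -0.36  1.06  0.41]
[-1.05 -0.5   1.34  1.97  0.52  1.29 -1.13]
```

The min-norm model reproduces the recorded joints well. Now I'll search for a few waypoints that unwind the elbow and still leave margin for the rest of the job.

```bash
cat > search.py <<'E'
from sim import *
import multiprocessing as mp, sys
rad=(hi-lo)/2
def margin(q): return np.min(np.minimum(q-lo,hi-q))
def run(q,w,n=6):
    q0=np.array(q); m=9; out=[]
    x,M=fk(q0,p,s); prev=np.r_[x,M.as_euler('xyz')[2]]
    for k,a in enumerate(w):
        for t in (.5,1.):   # check mid points as well
            q0=track(q0,[prev+(np.array(a)-prev)*t],n)[0]
            if not(k==0 and t==.5): m=min(m,margin(q0))
        prev=np.array(a); out.append(q0)
        x,_=fk(q0,p,s)
        if np.linalg.norm(x-prev[:3])>.01 or m<.03: return -1,None
    return m,out
def samp(seed):
    g=np.random.default_rng(seed); q=D[3][0]; W=[]; yaw=.32
    for i in range(g.integers(1,4)):
        r,az=g.uniform(.45,.75),g.uniform(-.75,.8); yaw=g.uniform(-1.2,3.0); W.append([r*np.cos(az),r*np.sin(az),g.choice([.2,.26]),yaw])
    yc=.319+g.choice([0,np.pi]); W+=[[.462,-.3515,.2,yc],[.462,-.3515,.035,yc],[.462,-.3515,.2,yc]]
    ym=yc+g.uniform(-1.5,1.5); W+=[[.561,.103,.2,ym],[.561,.103,.01,ym],[.561,.103,.1,ym]]
    yr=ym+g.choice([-1,1])*np.pi/2; yb=1.23+np.pi*round((yr-1.23)/np.pi)
    W+=[[.561,.103,.1,yr],[.561,.103,.01,yr],[.561,.103,.2,yr],[.494,.3785,.2,yb],[.494,.3785,.05,yb]]
    m,o=run(q,W); return m,W,o
if __name__=='__main__':
    with mp.Pool() as P: res=P.map(samp,range(1500),chunksize=10)
    res.sort(key=lambda r:-r[0])
    print(sum(r[0]>0 for r in res))
    for r in res[:2]:
        print('M',round(r[0],3))
        for w,q in zip(r[1],r[2]): print(np.round(w,3),q.round(2))
E
nproc; time OMP_NUM_THREADS=1 timeout 500 python3 search.py
```

```text
4
35
M 0.273
[ 0.425  0.367  0.26  -0.056] [-1.3   0.18  0.59  1.61 -0.1   1.39 -2.33]
[ 0.662  0.097  0.2   -0.261] [-0.74  0.51  0.74  1.4  -0.35  1.36 -1.82]
[ 0.462 -0.352  0.2    0.319] [-0.15  0.32  0.88  1.65 -0.26  1.3  -0.47]
[ 0.462 -0.352  0.035  0.319] [-0.06  0.51  0.78  1.79 -0.42  1.01 -0.36]
[ 0.462 -0.352  0.2    0.319] [-0.15  0.32  0.88  1.65 -0.26  1.3  -0.47]
[ 0.561  0.103  0.2   -0.141] [-0.83  0.25  0.68  1.67 -0.16  1.28 -1.83]
[ 0.561  0.103  0.01  -0.141] [-0.75  0.48  0.6   1.83 -0.33  0.93 -1.71]
[ 0.561  0.103  0.1   -0.141] [-0.8   0.35  0.65  1.78 -0.24  1.09 -1.78]
[0.561 0.103 0.1   1.43 ] [-0.6   0.31  0.41  1.78 -0.14  1.08 -0.28]
[0.561 0.103 0.01  1.43 ] [-0.57  0.43  0.39  1.83 -0.2   0.91 -0.24]
[0.561 0.103 0.2   1.43 ] [-0.62  0.22  0.43  1.67 -0.09  1.27 -0.31]
[0.494 0.378 0.2   1.23 ] [-0.94  0.33  0.28  1.53 -0.09  1.3  -0.99]
[0.494 0.378 0.05  1.23 ] [-0.93  0.47  0.26  1.67 -0.13  1.02 -0.96]
M 0.206
[0.396 0.396 0.26  1.114] [-1.5   0.19  0.74  1.61 -0.13  1.39 -1.2 ]
[ 0.612 -0.209  0.2   -0.763] [-0.51  0.62  1.13  1.46 -0.56  1.41 
[... 201 characters left out ...]
1.79 -0.56  1.06 -0.26]
[ 0.462 -0.352  0.2    0.319] [-0.31  0.42  1.12  1.65 -0.38  1.33 -0.38]
[0.561 0.103 0.2   1.618] [-0.92  0.27  0.79  1.67 -0.2   1.28 -0.05]
[0.561 0.103 0.01  1.618] [-0.82  0.5   0.69  1.83 -0.39  0.95  0.09]
[0.561 0.103 0.1   1.618] [-0.88  0.38  0.75  1.78 -0.29  1.1   0.02]
[0.561 0.103 0.1   0.047] [-1.1   0.49  1.05  1.78 -0.47  1.15 -1.42]
[0.561 0.103 0.01  0.047] [-1.01  0.61  0.95  1.83 -0.58  1.01 -1.35]
[0.561 0.103 0.2   0.047] [-1.17  0.39  1.13  1.67 -0.36  1.32 -1.5 ]
[0.494 0.378 0.2   1.23 ] [-1.34  0.41  0.8   1.53 -0.3   1.32 -0.85]
[0.494 0.378 0.05  1.23 ] [-1.29  0.56  0.73  1.67 -0.42  1.07 -0.77]
real	0m25.973s
user	1m39.442s
sys	0m0.131s
```

Plan found. Start unwinding towards (0.425, 0.367, 0.26).

```bash
python3 -m pendant '[{"tx":0.01,"ty":0.06,"tz":0.03,"spin":-0.01,"claw":1},{"tx":0.01,"ty":0.14,"tz":0.06,"spin":-0.02,"claw":1},{"tx":0.02,"ty":0.24,"tz":0.09,"spin":-0.03,"claw":1},{"tx":0.02,"ty":0.34,"tz":0.11,"spin":-0.05,"claw":1},{"tx":0.02,"ty":0.44,"tz":0.13,"spin":-0.06,"claw":1},{"tx":0.03,"ty":0.54,"tz":0.15,"spin":-0.08,"claw":1},{"tx":0.03,"ty":0.65,"tz":0.17,"spin":-0.09,"claw":1},{"tx":0.03,"ty":0.65,"tz":0.17,"spin":-0.09,"claw":1}]'; python3 -c "
from h import *;s=robot.sense();print(s['joint_pos'].round(2))"
```

```text
time_s: 11.6
ee_pos: [0.407, 0.0385, 0.2591]
tcp_rot: [3.099, -0.029, 0.139]
force: [-0.4, -0.8, 0.0]
width: 0.0871
finger_force: 0.0
[-1.01 -0.31  0.63  1.97  0.23  1.41 -1.87]
```

The reference moved to the reached pose, which carries a slight 2.9° tilt. That is tolerable: the cover will settle flat on release. Continuing the plan.

```bash
python3 -m pendant '[{"tx":0.0,"ty":0.1,"tz":0,"spin":-0.02,"claw":1},{"tx":0.01,"ty":0.21,"tz":0,"spin":-0.03,"claw":1},{"tx":0.02,"ty":0.32,"tz":0,"spin":-0.05,"claw":1},{"tx":0.03,"ty":0.43,"tz":0,"spin":-0.06,"claw":1},{"tx":0.03,"ty":0.54,"tz":0,"spin":-0.08,"claw":1},{"tx":0.036,"ty":0.65,"tz":0,"spin":-0.09,"claw":1},{"tx":0.036,"ty":0.65,"tz":0,"spin":-0.09,"claw":1}]'
python3 -m pendant '[{"tx":0.08,"ty":-0.09,"tz":-0.02,"spin":-0.02,"claw":1},{"tx":0.16,"ty":-0.18,"tz":-0.04,"spin":-0.03,"claw":1},{"tx":0.24,"ty":-0.27,"tz":-0.06,"spin":-0.05,"claw":1},{"tx":0.32,"ty":-0.36,"tz":-0.08,"spin":-0.07,"claw":1},{"tx":0.4,"ty":-0.45,"tz":-0.1,"spin":-0.08,"claw":1},{"tx":0.47,"ty":-0.53,"tz":-0.11,"spin":-0.1,"claw":1},{"tx":0.47,"ty":-0.53,"tz":-0.11,"spin":-0.1,"claw":1}]'; python3 -c "
from h import *;s=robot.sense();print(s['joint_pos'].round(2))"
```

```text
time_s: 12.48
ee_pos: [0.4237, 0.3634, 0.2573]
tcp_rot: [3.099, -0.028, -0.05]
force: [0.6, -0.7, 0.7]
width: 0.0867
finger_force: 0.0
time_s: 13.35
ee_pos: [0.6613, 0.0876, 0.2033]
tcp_rot: [3.097, -0.029, -0.274]
force: [-0.3, -1.0, 0.0]
width: 0.0868
finger_force: 0.0
[-0.68  0.48  0.64  1.4  -0.24  1.34 -1.89]
```

```bash
python3 -m pendant '[{"tx":-0.05,"ty":-0.11,"tz":0,"spin":0.03,"claw":1},{"tx":-0.1,"ty":-0.22,"tz":0,"spin":0.07,"claw":1},{"tx":-0.15,"ty":-0.33,"tz":0,"spin":0.1,"claw":1},{"tx":-0.2,"ty":-0.44,"tz":0,"spin":0.14,"claw":1},{"tx":-0.25,"ty":-0.55,"tz":0,"spin":0.18,"claw":1},{"tx":-0.3,"ty":-0.66,"tz":0,"spin":0.21,"claw":1},{"tx":-0.35,"ty":-0.77,"tz":0,"spin":0.25,"claw":1},{"tx":-0.4,"ty":-0.88,"tz":0,"spin":0.283,"claw":1},{"tx":-0.4,"ty":-0.88,"tz":0,"spin":0.283,"claw":1},{"tx":-0.4,"ty":-0.88,"tz":0,"spin":0.283,"claw":1}]'; python3 -c "
from h import *;s=robot.sense();print(s['joint_pos'].round(2))"
```

```text
time_s: 14.6
ee_pos: [0.4599, -0.345, 0.2039]
tcp_rot: [3.102, -0.029, 0.327]
force: [0.5, 0.3, 0.1]
width: 0.0868
finger_force: 0.0
[-0.12  0.24  0.8   1.71 -0.18  1.23 -0.53]
```

```bash
python3 -m pendant '[{"tx":0.004,"ty":-0.013,"tz":-0.08,"spin":-0.004,"claw":1},{"tx":0.004,"ty":-0.013,"tz":-0.18,"spin":-0.004,"claw":1},{"tx":0.004,"ty":-0.013,"tz":-0.26,"spin":-0.004,"claw":1},{"tx":0.004,"ty":-0.013,"tz":-0.3,"spin":-0.004,"claw":1},{"tx":0.004,"ty":-0.013,"tz":-0.336,"spin":-0.004,"claw":1},{"tx":0.004,"ty":-0.013,"tz":-0.336,"spin":-0.004,"claw":1}]'
python3 -m pendant '[{"tx":0,"ty":0,"tz":0,"spin":0,"claw":-0.2},{"tx":0,"ty":0,"tz":0,"spin":0,"claw":-0.2},{"tx":0,"ty":0,"tz":0,"spin":0,"claw":-0.2},{"tx":0,"ty":0,"tz":0,"spin":0,"claw":-0.2}]'
```

```text
time_s: 15.35
ee_pos: [0.4623, -0.3513, 0.0355]
tcp_rot: [3.102, -0.028, 0.319]
force: [0.3, -0.5, 0.2]
width: 0.087
finger_force: 0.0
time_s: 15.85
ee_pos: [0.4628, -0.3524, 0.0368]
tcp_rot: [3.1, -0.03, 0.319]
force: [-0.8, 0.0, 6.8]
width: 0.0676
finger_force: 30.0
```

```bash
python3 -m pendant '[{"tx":0,"ty":0,"tz":0.03,"spin":0,"claw":-1},{"tx":0,"ty":0,"tz":0.06,"spin":0,"claw":-1},{"tx":0,"ty":0,"tz":0.1,"spin":0,"claw":-1},{"tx":0,"ty":0,"tz":0.17,"spin":0,"claw":-1},{"tx":0,"ty":0,"tz":0.25,"spin":0,"claw":-1},{"tx":0,"ty":0,"tz":0.32,"spin":0,"claw":-1},{"tx":0,"ty":0,"tz":0.32,"spin":0,"claw":-1}]'
python3 -m pendant '[{"tx":0.02,"ty":0.08,"tz":0,"spin":-0.02,"claw":-1},{"tx":0.04,"ty":0.18,"tz":0,"spin":-0.04,"claw":-1},{"tx":0.06,"ty":0.29,"tz":0,"spin":-0.07,"claw":-1},{"tx":0.09,"ty":0.4,"tz":0,"spin":-0.1,"claw":-1},{"tx":0.12,"ty":0.51,"tz":0,"spin":-0.12,"claw":-1},{"tx":0.14,"ty":0.62,"tz":0,"spin":-0.15,"claw":-1},{"tx":0.16,"ty":0.73,"tz":0,"spin":-0.18,"claw":-1},{"tx":0.18,"ty":0.83,"tz":0,"spin":-0.2,"claw":-1},{"tx":0.198,"ty":0.91,"tz":0,"spin":-0.22,"claw":-1},{"tx":0.198,"ty":0.91,"tz":0,"spin":-0.22,"claw":-1}]'; python3 -c "
from h import *;s=robot.sense();print(s['joint_pos'].round(2))"
```

```text
time_s: 16.73
ee_pos: [0.4632, -0.3528, 0.1995]
tcp_rot: [3.098, -0.033, 0.319]
force: [-0.3, 0.2, -2.5]
width: 0.0677
finger_force: 29.9
time_s: 17.98
ee_pos: [0.5605, 0.1073, 0.1948]
tcp_rot: [3.101, -0.027, -0.137]
force: [-0.5, -0.9, -0.3]
width: 0.0678
finger_force: 29.9
[-0.77  0.24  0.56  1.69 -0.08  1.25 -1.91]
```

```bash
python3 -m pendant '[{"tx":0,"ty":0,"tz":-0.08,"spin":0,"claw":-1},{"tx":0,"ty":0,"tz":-0.18,"spin":0,"claw":-1},{"tx":0,"ty":0,"tz":-0.27,"spin":0,"claw":-1},{"tx":0,"ty":0,"tz":-0.33,"spin":0,"claw":-1},{"tx":0,"ty":0,"tz":-0.36,"spin":0,"claw":-1},{"tx":0,"ty":0,"tz":-0.368,"spin":0,"claw":-1},{"tx":0,"ty":0,"tz":-0.372,"spin":0,"claw":-1},{"tx":0,"ty":0,"tz":-0.372,"spin":0,"claw":-1}]'
```

```text
time_s: 18.98
ee_pos: [0.5618, 0.1034, 0.0108]
tcp_rot: [3.102, -0.03, -0.142]
force: [0.2, 0.3, -1.3]
width: 0.0674
finger_force: 29.9
```

```bash
python3 -m pendant '[{"tx":0,"ty":0,"tz":-0.003,"spin":0,"claw":-1},{"tx":0,"ty":0,"tz":-0.003,"spin":0,"claw":1},{"tx":0,"ty":0,"tz":-0.003,"spin":0,"claw":1},{"tx":0,"ty":0,"tz":-0.003,"spin":0,"claw":1},{"tx":0,"ty":0,"tz":0.06,"spin":0,"claw":1},{"tx":0,"ty":0,"tz":0.17,"spin":0.08,"claw":1},{"tx":0,"ty":0,"tz":0.18,"spin":0.16,"claw":1},{"tx":0,"ty":0,"tz":0.18,"spin":0.24,"claw":1},{"tx":0,"ty":0,"tz":0.18,"spin":0.32,"claw":1},{"tx":0,"ty":0,"tz":0.18,"spin":0.4,"claw":1}]'
python3 -m pendant '[{"tx":0,"ty":0,"tz":0,"spin":0.08,"claw":1},{"tx":0,"ty":0,"tz":0,"spin":0.16,"claw":1},{"tx":0,"ty":0,"tz":0,"spin":0.24,"claw":1},{"tx":0,"ty":0,"tz":0,"spin":0.32,"claw":1},{"tx":0,"ty":0,"tz":0,"spin":0.35,"claw":1},{"tx":0,"ty":0,"tz":0,"spin":0.35,"claw":1}]'
python3 - <<'E'
from h import *
print(robot.sense()['joint_pos'].round(2))
for n in('top','side'):
    f=grab(n); P=pts(f); hsv=cv2.cvtColor(f['color'],cv2.COLOR_RGB2HSV); H,S,V=[hsv[...,i].astype(int) for i in range(3)]
    m=(H>6)&(H<22)&(S>150)&(P[...,2]<.035)&(P[...,2]>.005)&(abs(P[...,0]-.56)<.09)&(abs(P[...,1]-.1)<.09)
    q=P[m]; 
    if len(q)>9: r=cv2.minAreaRect((q[:,:2]*1000).astype(np.float32)); print(n,len(q),r,np.percentile(q[:,2],[5,50,95]).round(3))
    if n=='side': cv2.imwrite('pics/s5.png',cv2.resize(f['color'][190:310,170:330][...,::-1],(640,480),interpolation=cv2.INTER_CUBIC))
E
```

```text
time_s: 20.23
ee_pos: [0.5611, 0.1031, 0.1]
tcp_rot: [3.101, -0.029, 0.701]
force: [1.4, -0.5, -0.0]
width: 0.0873
finger_force: 0.0
time_s: 20.98
ee_pos: [0.5611, 0.103, 0.0999]
tcp_rot: [3.101, -0.028, 1.428]
force: [-0.8, -0.3, -0.8]
width: 0.087
finger_force: 0.0
[-0.5   0.28  0.29  1.81 -0.11  1.01 -0.32]
side 602 ((561.188232421875, 100.80156707763672), (88.35401916503906, 110.11054229736328), 83.26055145263672) [0.007 0.016 0.021]
```

View pics/s5.png

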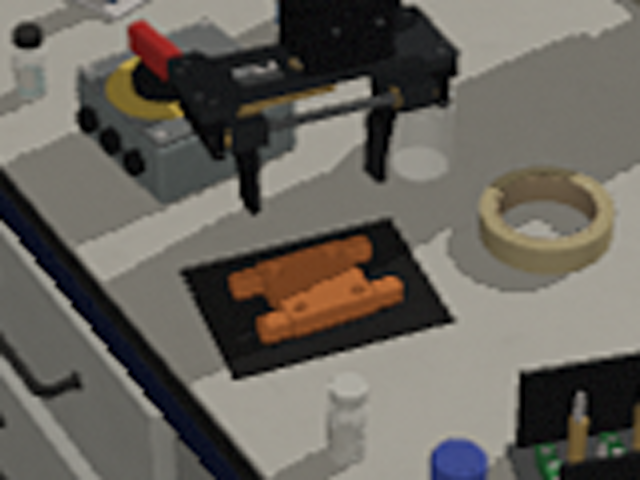

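The cover lies flat on the mat, with its notches (245,300) and (385,265) under the open fingers. Gripping it in the notches.

```bash
python3 -m pendant '[{"tx":0,"ty":0,"tz":-0.07,"spin":0,"claw":1},{"tx":0,"ty":0,"tz":-0.13,"spin":0,"claw":1},{"tx":0,"ty":0,"tz":-0.165,"spin":0,"claw":1},{"tx":0,"ty":0,"tz":-0.18,"spin":0,"claw":1},{"tx":0,"ty":0,"tz":-0.18,"spin":0,"claw":1},{"tx":0,"ty":0,"tz":-0.18,"spin":0,"claw":-1},{"tx":0,"ty":0,"tz":-0.18,"spin":0,"claw":-1},{"tx":0,"ty":0,"tz":-0.18,"spin":0,"claw":-1},{"tx":0,"ty":0,"tz":-0.18,"spin":0,"claw":-1}]'
```

```text
time_s: 22.2
ee_pos: [0.5615, 0.1033, 0.0104]
tcp_rot: [3.1, -0.029, 1.429]
force: [-0.9, -0.4, 4.3]
width: 0.0651
finger_force: 30.0
```

```bash
python3 -m pendant '[{"tx":0,"ty":0,"tz":0.06,"spin":0,"claw":-1},{"tx":0,"ty":0,"tz":0.16,"spin":0,"claw":-1},{"tx":0,"ty":0,"tz":0.27,"spin":0,"claw":-1},{"tx":0,"ty":0,"tz":0.36,"spin":0,"claw":-1},{"tx":-0.02,"ty":0.09,"tz":0.36,"spin":-0.03,"claw":-1},{"tx":-0.05,"ty":0.2,"tz":0.36,"spin":-0.06,"claw":-1},{"tx":-0.08,"ty":0.31,"tz":0.36,"spin":-0.095,"claw":-1},{"tx":-0.11,"ty":0.42,"tz":0.36,"spin":-0.095,"claw":-1},{"tx":-0.135,"ty":0.5,"tz":0.36,"spin":-0.095,"claw":-1},{"tx":-0.135,"ty":0.55,"tz":0.36,"spin":-0.095,"claw":-1}]'
python3 -m pendant '[{"tx":0,"ty":0,"tz":-0.09,"spin":0,"claw":-1},{"tx":0,"ty":0,"tz":-0.17,"spin":0,"claw":-1},{"tx":0,"ty":0,"tz":-0.17,"spin":0,"claw":-1},{"tx":0,"ty":0,"tz":-0.17,"spin":0,"claw":-1}]'
python3 - <<'E'
from h import *
a=grab('top'); b=grab('side')
A=cv2.resize(a['color'][145:235,110:200][...,::-1],(400,400),interpolation=cv2.INTER_CUBIC);B=cv2.resize(b['color'][240:350,270:380][...,::-1],(400,400),interpolation=cv2.INTER_CUBIC)
cv2.imwrite('pics/c6.png',np.hstack([A,B])); print(robot.sense()['joint_pos'].round(2))
E
```

```text
time_s: 23.45
ee_pos: [0.4916, 0.3808, 0.1893]
tcp_rot: [3.102, -0.028, 1.233]
force: [0.1, -0.6, -1.8]
width: 0.0654
finger_force: 30.0
time_s: 23.95
ee_pos: [0.4943, 0.3785, 0.1065]
tcp_rot: [3.1, -0.03, 1.23]
force: [-0.2, 0.3, -0.8]
width: 0.0657
finger_force: 30.0
[-0.86  0.38  0.15  1.66 -0.04  1.06 -1.05]
```

View pics/c6.png

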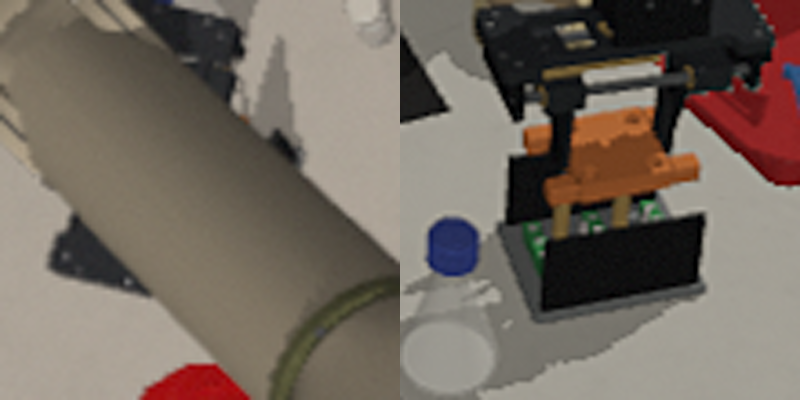

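The cover hangs level over the base, its pins below at about (560,215) and (625,210) in the right half. A quick check of their relative position from the same side view.

Run:
```python
from h import *
f=load('side');P=pts(f); hsv=cv2.cvtColor(f['color'],cv2.COLOR_RGB2HSV); H,S,V=[hsv[...,i].astype(int) for i in range(3)]
near=(abs(P[...,0]-.494)<.1)&(abs(P[...,1]-.3785)<.1)
c,s=np.cos(np.radians(-19.5)),np.sin(np.radians(-19.5))
def loc(m):
    d=(P[m][:,:2]-[.4939,.3785])*1000; return np.c_[d[:,0]*c+d[:,1]*s,-d[:,0]*s+d[:,1]*c],P[m][:,2]
w,z=loc(near&(V<60)&(P[...,2]<.082)&(P[...,2]>.03))
for nm,k in(('wall+',w[:,1]>30),('wall-',w[:,1]<-30)): print(nm,k.sum(),np.percentile(w[k],[2,50,98],axis=0).round(1).tolist(),np.percentile(z[k],98).round(3))
o,z=loc(near&(H>6)&(H<20)&(S>150)&(P[...,2]>.085)&(P[...,2]<.13)); print('cover',len(o),np.percentile(o,[1,50,99],axis=0).round(1).tolist(),np.percentile(z,[2,50,98]).round(3))
b,z=loc(near&(H>12)&(H<26)&(S>80)&(P[...,2]>.02)&(P[...,2]<.078));print('pins',len(b)); 
for sx in(-1,1):
  for sy in(-1,1):
    k=(np.sign(b[:,0])==sx)&(np.sign(b[:,1])==sy); 
    if k.sum()>3: print(sx,sy,k.sum(),np.median(b[k],axis=0).round(1))
```

```text
wall+ 597 [[-53.4, 42.8], [2.7, 47.1], [57.8, 50.7]] 0.077
wall- 154 [[22.4, -43.8], [42.6, -40.1], [58.1, -35.6]] 0.075
cover 733 [[-48.5, -29.1], [1.4, 17.4], [53.2, 38.8]] [0.1   0.113 0.118]
pins 63
-1 -1 26 [-21.5 -16.9]
1 -1 32 [ 24.4 -18.4]
1 1 5 [ 7.1 42.7]
```

Consistent within noise. Lowering slowly onto the pins, watching the force.

```bash
python3 -m pendant '[{"tx":0,"ty":0,"tz":-0.03,"spin":0,"claw":-1},{"tx":0,"ty":0,"tz":-0.05,"spin":0,"claw":-1},{"tx":0,"ty":0,"tz":-0.06,"spin":0,"claw":-1},{"tx":0,"ty":0,"tz":-0.066,"spin":0,"claw":-1},{"tx":0,"ty":0,"tz":-0.07,"spin":0,"claw":-1},{"tx":0,"ty":0,"tz":-0.07,"spin":0,"claw":-1}]'
```

```text
time_s: 24.8
ee_pos: [0.4937, 0.3782, 0.0699]
tcp_rot: [3.101, -0.029, 1.23]
force: [1.2, -0.1, -2.1]
width: 0.0657
finger_force: 30.0
```

```bash
python3 -m pendant '[{"tx":0,"ty":0,"tz":-0.01,"spin":0,"claw":-1},{"tx":0,"ty":0,"tz":-0.018,"spin":0,"claw":-1},{"tx":0,"ty":0,"tz":-0.024,"spin":0,"claw":-1},{"tx":0,"ty":0,"tz":-0.029,"spin":0,"claw":-1},{"tx":0,"ty":0,"tz":-0.032,"spin":0,"claw":-1},{"tx":0,"ty":0,"tz":-0.032,"spin":0,"claw":-1}]'
```

```text
time_s: 25.55
ee_pos: [0.4937, 0.3781, 0.0537]
tcp_rot: [3.101, -0.028, 1.23]
force: [1.4, -1.0, -2.2]
width: 0.0659
finger_force: 30.0
```

```bash
python3 -m pendant '[{"tx":0,"ty":0,"tz":-0.002,"spin":0,"claw":-1},{"tx":0,"ty":0,"tz":-0.003,"spin":0,"claw":-1},{"tx":0,"ty":0,"tz":-0.003,"spin":0,"claw":-1}]'
```

```text
time_s: 25.92
ee_pos: [0.4937, 0.3782, 0.0534]
tcp_rot: [3.101, -0.029, 1.23]
force: [-3.3, -4.0, 7.2]
width: 0.0655
finger_force: 30.0
```

Contact with the standoffs. Opening and rising straight up.

```bash
python3 -m pendant '[{"tx":0,"ty":0,"tz":0,"spin":0,"claw":1},{"tx":0,"ty":0,"tz":0,"spin":0,"claw":1},{"tx":0,"ty":0,"tz":0,"spin":0,"claw":1},{"tx":0,"ty":0,"tz":0,"spin":0,"claw":1},{"tx":0,"ty":0,"tz":0.05,"spin":0,"claw":1},{"tx":0,"ty":0,"tz":0.13,"spin":0,"claw":1},{"tx":0,"ty":0,"tz":0.24,"spin":0,"claw":1},{"tx":0.02,"ty":-0.1,"tz":0.32,"spin":0,"claw":1},{"tx":0.04,"ty":-0.22,"tz":0.32,"spin":0,"claw":1},{"tx":0.06,"ty":-0.34,"tz":0.32,"spin":0,"claw":1}]'
python3 -m pendant '[{"tx":0.0,"ty":-0.12,"tz":0,"spin":0,"claw":1},{"tx":0.0,"ty":-0.2,"tz":0,"spin":0,"claw":1},{"tx":0.0,"ty":-0.2,"tz":0,"spin":0,"claw":1}]'
python3 - <<'E'
from h import *
a=grab('top'); b=grab('side')
A=cv2.resize(a['color'][145:235,110:200][...,::-1],(400,400),interpolation=cv2.INTER_CUBIC);B=cv2.resize(b['color'][250:350,280:380][...,::-1],(400,400),interpolation=cv2.INTER_CUBIC)
cv2.imwrite('pics/c7.png',np.hstack([A,B]))
for n,f in(('top',a),('side',b)):
    P=pts(f); hsv=cv2.cvtColor(f['color'],cv2.COLOR_RGB2HSV); H,S,V=[hsv[...,i].astype(int) for i in range(3)]
    m=(abs(P[...,0]-.494)<.1)&(abs(P[...,1]-.3785)<.1)&(H>4)&(H<15)&(S>170)&(P[...,2]>.05)
    q=P[m]; k=np.c_[q[:,:2]-q[:,:2].mean(0),np.ones(len(q))]; print(n,len(q),'plane slope',np.linalg.lstsq(k,q[:,2],rcond=None)[0].round(3),cv2.minAreaRect((q[:,:2]*1000).astype(np.float32)))
E
```

```text
time_s: 27.18
ee_pos: [0.5241, 0.2064, 0.2132]
tcp_rot: [3.1, -0.03, 1.23]
force: [1.5, -0.6, -0.7]
width: 0.0869
finger_force: 0.0
time_s: 27.55
ee_pos: [0.524, 0.1045, 0.2128]
tcp_rot: [3.1, -0.029, 1.224]
force: [0.1, 0.4, 0.5]
width: 0.0867
finger_force: 0.0
top 559 plane slope [-0.012 -0.014  0.062] ((492.2085266113281, 378.7059326171875), (80.02332305908203, 110.0244369506836), 71.68831634521484)
side 516 plane slope [0.024 0.097 0.06 ] ((496.2619934082031, 380.14202880859375), (88.67888641357422, 108.85240936279297), 69.73280334472656)
```

View pics/c7.png

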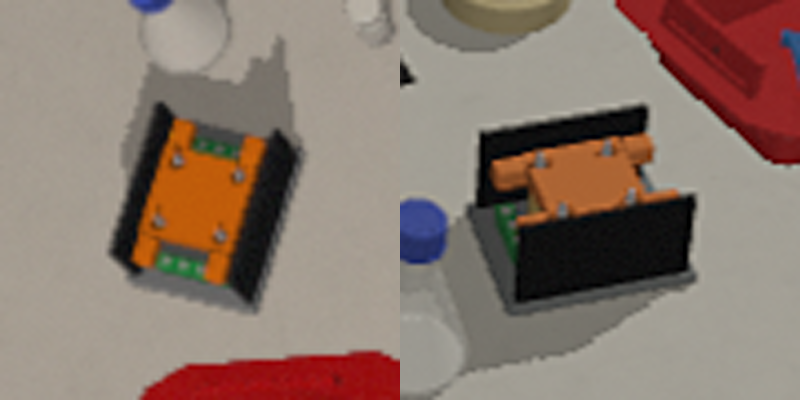

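The cover is seated: all four pin tips show through the holes, at (178,158), (238,175), (157,220) and (220,235). Its top is level at about 61 mm, and the handle and hasp have stayed set since. Handing in.

```bash
python3 -c "
from station import robot
print(robot.job_done())"
```

```text
the job is handed in; nothing more can be done
None
```

I turned the handle to off, then swung the hasp out, regripped the cover on the mat and seated it flush on all four standoffs, and handed the job in at about 28 s; the hand-in returned no verdict.

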